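Put the washed grater inserts away on their pinned stand

TASK

The washed grater inserts are standing in the grey drip rack. Slide each one up out of its grooves and seat it on a free pair of pins of the wooden stand, upright with its foot flat down on the base board; when all of them are on, put the wooden cover on the dowels of the two end posts, handle up and fully down on both posts. Do not disturb the mug or the salt mill.

Things in the scene. Friction and masses are not known exactly. Their poses are not given: they have to be found in the camera images.
- stand: Wooden storage stand, fixed. Base board 110 (x) x 340 (y) x 14 mm; origin at the centre of its underside, z up. On it four pin pairs at y = -87, -29, +29, +87 mm. At y = +-153 mm, x = 0, an end post 30 x 22 mm rises to a shoulder 112 mm above the underside, topped by a steel dowel (10 mm diameter, 15 mm tall, tapered tip) for the cover. A half turn of it looks the same.
- pins1 (a point): Middle of pin pair 1, on the top face of the base board (axes as the stand's). Its two pins stand at (+35, +14) mm and (-35, -14) mm from it along the stand's x and y; 8 mm diameter, 18 mm tall, tapered in the top 5 mm. Any insert fits any pair, either way round (half turn).
- pins2 (a point): Middle of pin pair 2, on the top face of the base board (axes as the stand's). Its two pins stand at (+35, +14) mm and (-35, -14) mm from it along the stand's x and y; 8 mm diameter, 18 mm tall, tapered in the top 5 mm. Any insert fits any pair, either way round (half turn).
- pins3 (a point): Middle of pin pair 3, on the top face of the base board (axes as the stand's). Its two pins stand at (+35, +14) mm and (-35, -14) mm from it along the stand's x and y; 8 mm diameter, 18 mm tall, tapered in the top 5 mm. Any insert fits any pair, either way round (half turn).
- pins4 (a point): Middle of pin pair 4, on the top face of the base board (axes as the stand's). Its two pins stand at (+35, +14) mm and (-35, -14) mm from it along the stand's x and y; 8 mm diameter, 18 mm tall, tapered in the top 5 mm. Any insert fits any pair, either way round (half turn).
- drip_rack: Grey plastic drip rack, fixed. 150 (x) x 252 (y) x 50 mm, origin at the centre of its underside. Floor 8 mm thick; side combs at x = +-53 to +-72 mm, 50 mm high, with 11 mm wide upright grooves at y = -87, -29, +29, +87 mm that hold the end edges of the inserts' plates. Some may be empty. An insert is clear of the combs when lifted 45 mm.
- insert1_c (a point): Insert with a coarse rasp plate (large bumps); None if absent. Its centre, 45 mm above its underside. White foot 100 (x) x 50 (y) x 14 mm, two 10.4 mm through holes at (+35, +14), (-35, -14) mm; upright steel plate 120 (x) x 6 mm; on top a white grip bar 80 (x) x 10 (y) x 26 mm. Overall 90 mm high, 0.22 kg, heavy foot: stands alone. Starts on the rack's floor, plate edges in the grooves.
- insert2_c (a point): Insert with a fine rasp plate (small bumps); None if absent. Its centre, 45 mm above its underside. White foot 100 (x) x 50 (y) x 14 mm, two 10.4 mm through holes at (+35, +14), (-35, -14) mm; upright steel plate 120 (x) x 6 mm; on top a white grip bar 80 (x) x 10 (y) x 26 mm. Overall 90 mm high, 0.22 kg, heavy foot: stands alone. Starts on the rack's floor, plate edges in the grooves.
- insert3_c (a point): Insert with a slicer plate (three long level blades); None if absent. Its centre, 45 mm above its underside. White foot 100 (x) x 50 (y) x 14 mm, two 10.4 mm through holes at (+35, +14), (-35, -14) mm; upright steel plate 120 (x) x 6 mm; on top a white grip bar 80 (x) x 10 (y) x 26 mm. Overall 90 mm high, 0.22 kg, heavy foot: stands alone. Starts on the rack's floor, plate edges in the grooves.
- insert4_c (a point): Insert with a julienne plate (seven upright blades); None if absent. Its centre, 45 mm above its underside. White foot 100 (x) x 50 (y) x 14 mm, two 10.4 mm through holes at (+35, +14), (-35, -14) mm; upright steel plate 120 (x) x 6 mm; on top a white grip bar 80 (x) x 10 (y) x 26 mm. Overall 90 mm high, 0.22 kg, heavy foot: stands alone. Starts on the rack's floor, plate edges in the grooves.
- cover_c (a point): Cover board of the stand, loose, lying flat on the worktop with its handle up. Board 60 (x) x 334 (y) x 12 mm with two through holes of 12.6 mm at y = +153 and -153 mm; in the middle a handle block 50 (x) x 16 (y) mm that rises 30 mm above the board. This point is the centre of the handle, 27 mm above the underside of the board. About 0.2 kg.
- mug_2: White mug with a leaf pattern, 82 x 112 x 94 mm, bystander; origin at the centre of its underside.
- mill_1: Salt mill, clear body with a grey cap, 44 x 44 x 90 mm, bystander; origin at the centre of its underside.
Things that resemble listed ones, but are neither listed nor needed, are in the scene too. Leave any blue or red look-alike of the part that bears insert4_c alone.

How it is judged:
By the outcome, as a careful person would: the job done as asked, in the order asked, and still so for the second after the job is handed in, with the robot touching nothing.
Of insert1, insert2, insert3, insert4 only 3 to 4 are there at a start; the rules pass over those that are not, and their reading is None.
At some moment in a run one of cover may be knocked a few centimetres aside while the robot is not near it.
Once in a run the grip may slacken for a moment while it holds something.
It also fails if it takes over 210 s, if anything falls off the work surface, if the arm or the gripper's body presses on something with over 40 N, if the wrist force passes 120 N, or if a joint passes its speed limit or range.

ROBOT

A 6-joint arm with a two-finger parallel gripper is mounted at the origin on a cart in front of the work surface, level with it; the furniture and walls round the work are solid. World frame = base frame: x ahead of the robot, y to its left, z up, the work surface at z = 0. Lengths are in m, angles in rad, forces in N, time in s.
With the tool pointing down it reaches from about 0.4 to 0.825 m from the base axis. Payload 7 kg.
Tool frame: the origin (TCP) lies midway between the tips of the shut fingers; the grasp point (between the pads) lies 19 mm behind it; z points along the fingers, y is the line along which they close (so a half turn about z gives the same grasp; the last joint's range is limited). The gripper opens to 88 mm and grips with 3 to 60 N. Pads are 19 mm wide; open, the fingers measure 130 mm over their backs; the gripper's body (78 mm by 193 mm) begins 47 mm behind the grasp point.
Start: joints at [1.483, 0.359, 0.012, 0, -1.224, -0.288], TCP at [0.248, 0.628, 0.227] pointing down, gripper open.
Joint ranges: [-3.07, 3.07], [-1.43, 2.12], [-1.02, 1.25], [-3.03, 1.67], [-3.05, -0], [-3.03, 3.03]. Speed limits (rad/s): [2.39, 2.39, 3.01, 3.14, 3.14, 3.14].

INTERFACE

Orientations are given as [roll, pitch, yaw] about the fixed x, y, z axes, in that order (R = Rz(yaw) Ry(pitch) Rx(roll)).
In Python, from station import telemetry, eyes, ticket, recognise, trace gives the robot as it stands. The module is installed in compiled form; this text tells all that it offers.
- The arm moves only by the tool servo_tool, never from a script. Its argument "series" is a list that holds one entry, the list of rows, each a list of 4 numbers: the shift along the tool's x, y, z in mm, then the turn about the tool's z in rad. In form: [[[x, y, z, roll], ...]]. A call has exactly 10 rows; each row shifts and turns the commanded pose from where the row before left it, along the tool's axes as they then stand; what a row does not reach is not made up. A row lasts 1/12 s, in which the tool goes at most 41.7 mm and 7.16 degrees, less where a joint would pass 70% of its speed; a pose out of reach is approached as far as the arm can. A call is refused whole if a number of a shift passes 41.7 or a number of a turn 0.125, either way. A call with a gripper value outside its range is refused whole. "claw" is the gripper's target within -1 to 1 (shut at 1, half-way at 0, fully open at -1), set as the call begins (left out, the last holds). The fingers move at their own pace and stop on an object; "grip_force" is the grip in N (left out, the last holds). Time passes only in rows, so rows that do not move let the fingers close, or fill a call up. It gives the time, the measured TCP pose, the force, the opening and the grip force at its end, in the units of the state.
- telemetry.get_state(): the state, without advancing time (a new reading comes with each control period).
- eyes.grab_frame(name): name is "scene" or "side" or "wrist"; returns the picture (480x640x3 uint8, red, green, blue); there is no depth.
- eyes.calibration(name): a dict with "mtx" (3x3 intrinsics, pixels), "rvec" (rotation vector, rad) and "tvec" (3), from world to camera coordinates, as OpenCV has them. Camera axes: x right, y down, z forward; pixel columns grow to the right and rows downward; lengths in m; the calibration is good to about 2 mm. A picture is of the moment at which its call begins: read the wrist's pose just before it. calibration takes no time and is no camera call; for the wrist camera it gives the pose at the moment of the call.
- ticket.job_done(): hands the job in; it is judged then, once.
Trained networks look in the newest picture that a camera, given by its name, has taken for a name from the list of things; names that differ only in an ending like _2 or _b are one class to them, and where a whole thing is asked for, a point or a joint stands for the part that bears it (a point fixed in the world has none). Each returns a list of dicts, best first, with "conf" (0 to 1); they miss things now and then, are a little off and sometimes report something else, mostly with a low value. They report only what shows in the picture. A call takes as long as a camera call. They do not tell look-alikes from the thing itself.
- recognise(camera, name): "position" ([x, y, z] in m, in world coordinates, good to about 4 mm: the middle of the surface that is visible of it).
- trace(camera, name): "mask" (480x640 bool, what is visible of it).
The state is a dict: "t": time; "q": joint angles; "qd": joint speeds; "joint_efforts": joint torques, N m; "eef_pos": TCP position; "ee_rot": TCP orientation; "force": force on the tool from outside, world axes, zero at the start; "moment": the same for the moment, N m; "width": finger opening in m; "gripper_force": force on a finger pad.
Only numpy, scipy, OpenCV 4.12 (cv2) and the standard library are available. Lean on these libraries where they do the work, as an engineer would, in place of code of your own. Each camera call takes 0.05 s, during which the arm holds its last target. There are 200 camera calls.

## Working session

There is one attempt and no reset: what is moved stays moved. The work goes in short steps, Python scripts to look and compute and a tool call to move; the robot and the scene stay as the last step left them, time stands still between calls to the robot, and variables do not carry over. Pictures are saved under pics/ and viewed, at most 14 in all, crops included, and the job is handed in when it is done.

Besides the shell and the picture viewer there is one more tool, called after ">>>" by a JSON object that holds its "op" and its "data", one argument or row to a line. servo_tool: Moves the arm, as the interface text tells. Its arguments: {"type":"object","properties":{"series":{"type":"array"},"claw":{"type":"number"},"grip_force":{"type":"number"}},"required":["series"]}

```bash
mkdir -p pics
python3 - <<'E'
from station import telemetry, eyes, recognise
import cv2, numpy as np
s=telemetry.get_state(); print(s)
for c in ["scene","side"]:
    im=eyes.grab_frame(c); cv2.imwrite(f"pics/{c}0.png",im[:,:,::-1])
    k=eyes.calibration(c); R=cv2.Rodrigues(k["rvec"])[0]; print(c,"campos",(-R.T@k["tvec"].reshape(3)).round(3), k["mtx"][0,0])
    for n in ["stand","drip_rack","insert1_c","insert2_c","insert3_c","insert4_c","cover_c","mug_2","mill_1","pins1"]:
        try:
            for d in recognise(c,n)[:4]:
                p=np.array(d["position"]); u=cv2.projectPoints(p.reshape(1,3),k["rvec"],k["tvec"],k["mtx"],None)[0].ravel()
                print(c,n,round(d["conf"],2),p.round(3),u.round())
        except Exception as e: print(n,e)
E
```

```text
{'t': 0.0, 'q': array([ 1.48308867e+00,  3.59395451e-01,  1.11111478e-02, -3.29117785e-04,
       -1.22409846e+00, -2.88136001e-01]), 'qd': array([ 0.00110853,  0.00096229, -0.00056445, -0.00136489,  0.00047079,
       -0.00038407]), 'joint_efforts': array([ 1.69017716e-03, -5.82713985e+01,  2.93038934e+01,  6.99707463e+00,
        6.87621126e-03, -1.53871306e-04]), 'eef_pos': array([0.2475968 , 0.62745531, 0.22564369]), 'ee_rot': array([ 3.13998369e+00, -1.54210878e-04, -3.75955609e-01]), 'force': array([-0.51253898,  0.12176256,  0.68785009]), 'moment': array([-0.0558958 ,  0.03970456, -0.00089594]), 'gripper_force': 0.0, 'width': 0.0878037838163056}
scene campos [ 0.127 -0.725  1.052] 451.65153905418333
scene stand 0.74 [ 0.525 -0.188  0.015] [355. 301.]
scene drip_rack 0.91 [0.475 0.163 0.039] [284. 215.]
scene drip_rack 0.29 [0.525 0.198 0.065] [293. 197.]
scene insert1_c 0.94 [0.542 0.136 0.049] [307. 212.]
scene insert2_c 0.91 [0.525 0.198 0.066] [293. 197.]
scene insert3_c 0.91 [0.515 0.251 0.062] [283. 188.]
scene insert3_c 0.24 [0.525 0.199 0.066] [293. 197.]
scene insert4_
[... 534 characters left out ...]
.476 0.144 0.026] [290. 240.]
side insert1_c 0.8 [0.537 0.136 0.058] [311. 229.]
side insert2_c 0.76 [0.515 0.194 0.083] [299. 215.]
side insert2_c 0.39 [0.503 0.252 0.085] [292. 209.]
side insert3_c 0.82 [0.501 0.253 0.083] [291. 209.]
side insert4_c 0.8 [0.346 0.107 0.045] [248. 243.]
side insert4_c 0.74 [ 0.369 -0.071  0.014] [265. 282.]
side insert4_c 0.54 [0.494 0.308 0.082] [285. 204.]
side insert4_c 0.54 [0.348 0.266 0.065] [242. 217.]
side cover_c 0.9 [ 0.697 -0.024  0.014] [381. 261.]
side mug_2 0.71 [0.669 0.318 0.066] [336. 204.]
side mug_2 0.34 [ 0.522 -0.22   0.013] [342. 306.]
side mill_1 0.61 [ 0.685 -0.373  0.045] [441. 321.]
side pins1 0.66 [ 0.522 -0.217  0.017] [342. 304.]
```

View pics/scene0.png

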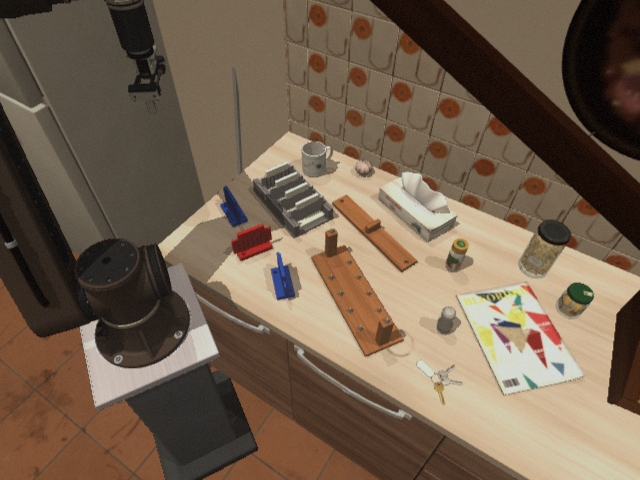

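View pics/side0.png

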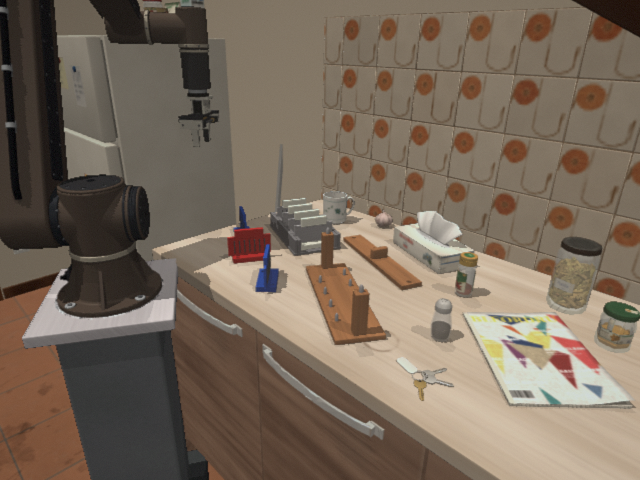

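The rack, at scene (290,200), holds four white-topped inserts. The blue look-alikes are at scene (233,206) and (283,278), and the red one at (252,240). The stand is at (355,300), the cover at (374,232), the mug at (315,158) and the mill at (446,320). A thin upright pole stands behind the rack at (237,120). I'll locate it before moving, and check a close crop of the rack.

```bash
cat > h.py <<'E'
import cv2, numpy as np
from station import telemetry, eyes, recognise, trace
def cal(c):
    k=eyes.calibration(c); R=cv2.Rodrigues(np.array(k["rvec"],float))[0]; return np.array(k["mtx"]),R,np.array(k["tvec"]).reshape(3)
def tri(u1,u2,a="scene",b="side"):
    P=[]
    for c in (a,b):
        K,R,t=cal(c); P.append(K@np.c_[R,t])
    X=cv2.triangulatePoints(P[0],P[1],np.array(u1,float).reshape(2,1),np.array(u2,float).reshape(2,1)).ravel(); return X[:3]/X[3]
def plane(C,u,z):
    K,R,t=C; d=R.T@np.linalg.solve(K,[u[0],u[1],1]); o=-R.T@t; return o+d*(z-o[2])/d[2]
def proj(C,X):
    K,R,t=C; return cv2.projectPoints(np.array(X,float).reshape(-1,1,3),cv2.Rodrigues(R)[0],t,K,None)[0].reshape(-1,2)
def move(x,y,z,yaw=None):
    s=telemetry.get_state(); p=s["eef_pos"]; w=s["ee_rot"][2]; d=np.array([x,y,z])-p
    dy=0 if yaw is None else (yaw-w+np.pi/2)%np.pi-np.pi/2
    t=np.array([np.cos(w)*d[0]+np.sin(w)*d[1], np.sin(w)*d[0]-np.cos(w)*d[1], -d[2]])*1000
    print("pos",p.round(4),"yaw",round(w,4),"tool shift mm",t.round(1),"turn",round(-dy,4))
E
python3 - <<'E'
from h import *
print("pole top",tri((235,69),(280,146)),"base",tri((240,175),(279,212)), plane(cal("scene"),(240,175),0))
K,R,t=cal("wrist"); print("wrist cam",(-R.T@t).round(3),R.round(2).tolist(),K[0,0])
a=cv2.imread("pics/scene0.png")[130:270,200:360]; b=cv2.imread("pics/side0.png")[150:300,220:380]
cv2.imwrite("pics/c1.png",np.vstack([cv2.resize(a,(640,300),interpolation=3),cv2.resize(b,(640,300),interpolation=3)]))
E
```

```text
pole top [0.57444815 0.82335471 0.1642896 ] base [ 4.64750358e-01  4.45920903e-01 -1.77997868e-04] [0.43265546 0.43974396 0.        ]
wrist cam [0.314 0.6   0.386] [[-0.37, -0.93, -0.0], [-0.9, 0.35, 0.27], [-0.25, 0.1, -0.96]] 370.0058799011008
```

View pics/c1.png

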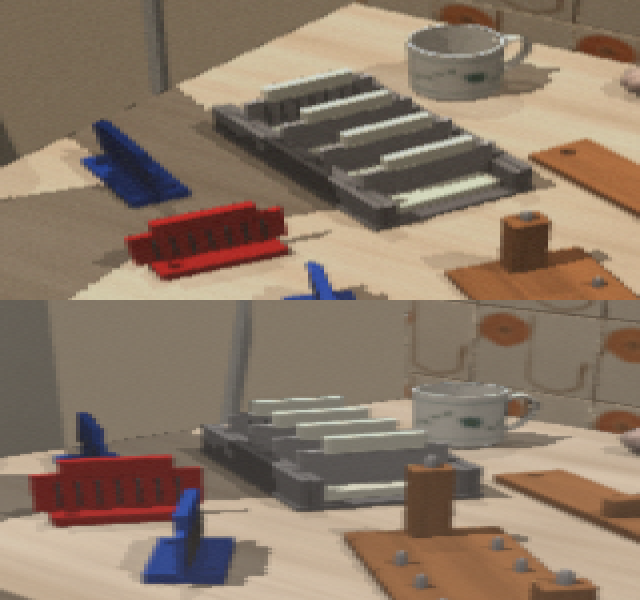

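The grey rack holds four white-gripped inserts, with grips in the crop at (310,83), (345,105), (385,127) and (428,150). The coloured look-alikes all lie outside the rack. The pole lies beyond the table edge, so I'll raise the arm and go over the rack.

>>> {"op": "servo_tool", "data": {
  "series": [
    [[0, 0, -35, 0], [0, 0, -35, 0], [0, 0, -35, 0], [26, 22.5, 0, 0], [26, 22.5, 0, 0], [26, 22.5, 0, 0], [26, 22.5, 0, 0], [26, 22.5, 0, 0], [26, 22.5, 0, 0], [26, 22.5, 0, 0]]
  ],
  "claw": -1
}}

```text
t: 1.93
eef_pos: [0.3597, 0.413, 0.3318]
ee_rot: [-3.141, -0.0, -0.376]
force: [0.1, -0.5, -0.1]
width: 0.0876
gripper_force: 0.0
```

>>> {"op": "servo_tool", "data": {
  "series": [
    [[30, 26, 0, 0], [30, 26, 0, 0], [30, 26, 0, 0], [30, 26, 0, 0], [30, 26, 0, 0], [30, 26, 0, 0], [0, 0, 0, -0.12], [0, 0, 0, -0.12], [0, 0, 0, -0.12], [0, 0, 0, -0.12]]
  ]
}}

```text
t: 2.77
eef_pos: [0.4696, 0.2028, 0.3317]
ee_rot: [-3.141, -0.0, 0.109]
force: [0.3, 0.8, 0.2]
width: 0.0877
gripper_force: 0.0
```

>>> {"op": "servo_tool", "data": {
  "series": [
    [[0, 0, 0, -0.1], [0, 0, 0, 0], [0, 0, 0, 0], [0, 0, 0, 0], [0, 0, 0, 0], [0, 0, 0, 0], [0, 0, 0, 0], [0, 0, 0, 0], [0, 0, 0, 0], [0, 0, 0, 0]]
  ]
}}

```text
t: 3.6
eef_pos: [0.4694, 0.2034, 0.3315]
ee_rot: [3.142, 0.0, 0.204]
force: [-0.9, -0.1, 0.4]
width: 0.0874
gripper_force: 0.0
```

Run:
```python
from h import *
s=telemetry.get_state(); print(s["t"],s["eef_pos"],s["ee_rot"],s["q"].round(2))
C=cal("wrist"); im=eyes.grab_frame("wrist"); cv2.imwrite("pics/w1.png",im[:,:,::-1])
for n in ["drip_rack","insert1_c","insert2_c","insert3_c","insert4_c"]:
    for d in recognise("wrist",n)[:3]: print(n,round(d["conf"],2),np.round(d["position"],4),proj(C,d["position"]).round())
```

```text
3.6 [0.46939234 0.20337269 0.331538  ] [3.14154889e+00 8.48344121e-05 2.03992479e-01] [ 0.79  0.03 -0.16 -0.   -1.37  0.98]
drip_rack 0.58 [0.5531 0.228  0.0464] [[312. 120.]]
insert1_c 0.88 [0.5438 0.1446 0.0263] [[379. 143.]]
insert2_c 0.69 [0.5387 0.2035 0.0207] [[330. 137.]]
insert3_c 0.85 [0.5318 0.2593 0.0239] [[284. 133.]]
insert4_c 0.76 [0.526  0.3116 0.0353] [[239. 129.]]
insert4_c 0.76 [0.3535 0.2729 0.0351] [[249. 269.]]
insert4_c 0.66 [0.3689 0.1167 0.0159] [[366. 276.]]
```

View pics/w1.png

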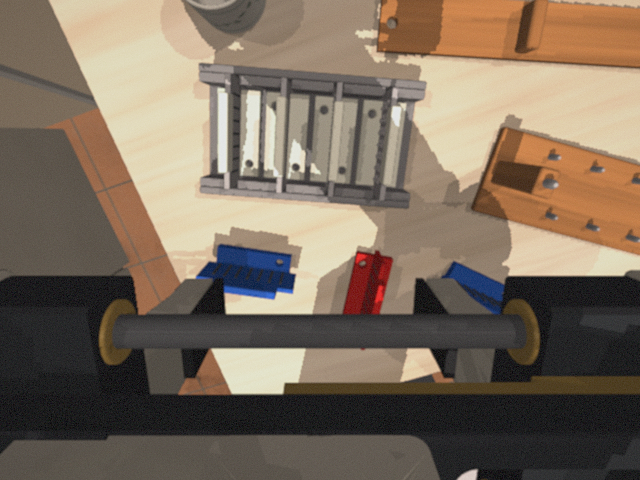

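The wrist view shows the rack from (200,64) to (425,207), with dark plates at columns about 235, 284, 336 and 385. The stand is at right, the cover at top right with a hole at (392,23), and the coloured look-alikes sit below. I'll zoom in and fit the rack.

Run:
```python
from h import *
C=cal("wrist"); 
q=[plane(C,u,.05) for u in [(200,64),(425,83),(410,207),(201,191)]]
print(np.round(q,4)); print("centre",np.mean(q,0))
im=cv2.imread("pics/w1.png")
c=np.mean(q,0)
yv=((q[0]-q[1])+(q[3]-q[2]))[:2]; xv=((q[0]-q[3])+(q[1]-q[2]))[:2]
print("yaw from y",np.arctan2(-yv[0],yv[1]),"from x",np.arctan2(xv[1],xv[0]),np.linalg.norm(yv)/2,np.linalg.norm(xv)/2)
yaw=np.arctan2(-yv[0],yv[1]); X=np.array([np.cos(yaw),np.sin(yaw)]);Y=np.array([-X[1],X[0]])
o=cv2.resize(im[50:220,190:440],None,fx=3.2,fy=3.2,interpolation=2)
for j in (-87,-29,29,87):
    for a,b,z,col in((40,5,.098,(0,0,255)),(50,25,.022,(0,255,0))):
        pts=[np.r_[c[:2]+X*i*a/1e3+Y*(j+k*b)/1e3,z] for i,k in((-1,-1),(1,-1),(1,1),(-1,1))]
        p=((proj(C,pts)-[190,50])*3.2).astype(int); cv2.polylines(o,[p],True,col,1)
cv2.imwrite("pics/w1c.png",o)
```

```text
[[0.5849 0.3598 0.05  ]
 [0.616  0.1136 0.05  ]
 [0.4782 0.0925 0.05  ]
 [0.4463 0.3423 0.05  ]]
centre [0.53135739 0.2270534  0.05      ]
yaw from y 0.12630449633684301 from x 0.13835080957762633 0.2499655683306284 0.13956990677056774
```

View pics/w1c.png

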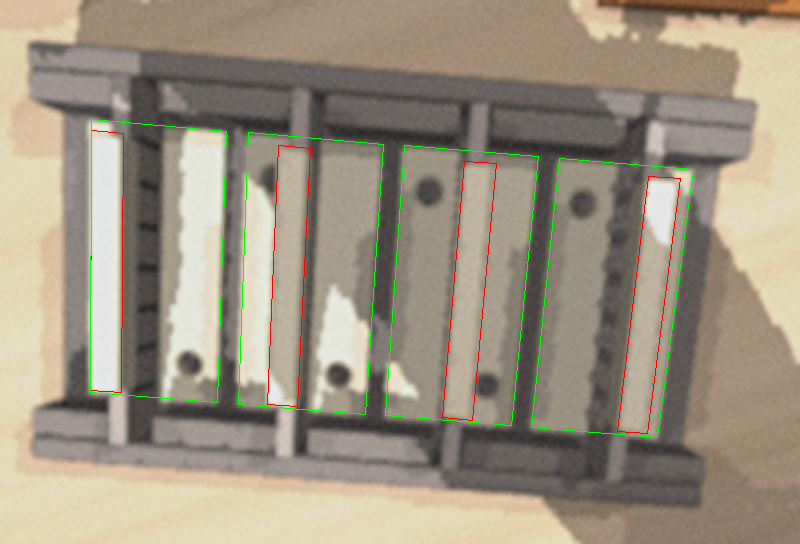

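The fit is excellent: rack centre (0.531, 0.227), yaw 0.13, with every grip and foot outline matching. Next I'll look at the stand.

>>> {"op": "servo_tool", "data": {
  "series": [
    [[-9.9, 37.8, 0, 0], [-9.9, 37.8, 0, 0], [-9.9, 37.8, 0, 0], [-9.9, 37.8, 0, 0], [-9.9, 37.8, 0, 0], [-9.9, 37.8, 0, 0], [-9.9, 37.8, 0, 0], [-9.9, 37.8, 0, 0], [-9.9, 37.8, 0, 0], [-9.9, 37.8, 0, 0]]
  ]
}}

```text
t: 4.73
eef_pos: [0.4486, -0.1887, 0.3319]
ee_rot: [3.141, -0.001, 0.204]
force: [1.6, -0.6, -0.2]
width: 0.0875
gripper_force: 0.0
```

>>> {"op": "servo_tool", "data": {
  "series": [
    [[0, 0, 0, 0.1], [0, 0, 0, 0.1], [0, 0, 0, 0], [0, 0, 0, 0], [0, 0, 0, 0], [0, 0, 0, 0], [0, 0, 0, 0], [0, 0, 0, 0], [0, 0, 0, 0], [0, 0, 0, 0]]
  ]
}}

```text
t: 5.57
eef_pos: [0.4492, -0.1866, 0.3316]
ee_rot: [-3.142, -0.0, 0.005]
force: [-0.6, -0.5, 0.4]
width: 0.088
gripper_force: 0.0
```

Run:
```python
from h import *
s=telemetry.get_state(); print(s["t"],s["eef_pos"],s["ee_rot"],s["q"].round(2))
C=cal("wrist"); im=eyes.grab_frame("wrist"); cv2.imwrite("pics/w2.png",im[:,:,::-1])
np.savez("w2.npz",K=C[0],R=C[1],t=C[2])
for n in ["stand","cover_c"]:
    for d in recognise("wrist",n)[:3]: print(n,round(d["conf"],2),np.round(d["position"],4),proj(C,d["position"]).round())
```

```text
5.5667 [ 0.44919222 -0.1866095   0.33159265] [-3.14158517e+00 -4.48772138e-05  5.05812974e-03] [ 0.01 -0.01 -0.21 -0.   -1.37  1.56]
stand 0.84 [ 0.5338 -0.1703  0.0131] [[306. 123.]]
cover_c 0.72 [0.66   0.1259 0.0124] [[46.  6.]]
```

View pics/w2.png

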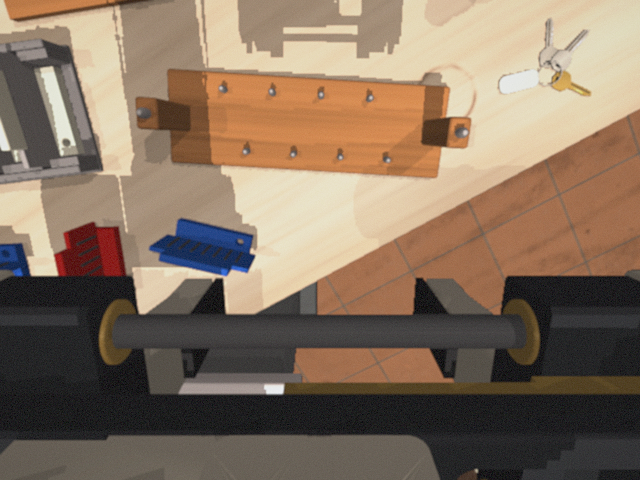

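The view shows the stand with two rows of pins, the upper from (222,87) to (370,97) and the lower from (246,150) to (387,158). The dowel tips are at (142,112) and (462,131). I'll fit the stand pose to these and overlay it.

Run:
```python
from h import *
from scipy.optimize import least_squares
d=np.load("w2.npz"); C=(d["K"],d["R"],d["t"])
im=cv2.imread("pics/w2.png")
ys=[87,29,-29,-87]
mod=[(35,y+14,32) for y in ys]+[(-35,y-14,32) for y in ys]+[(0,153,127),(0,-153,127)]
px=np.array([(222,87),(272,90),(321,93),(370,97),(246,150),(293,153),(340,155),(387,158),(142,112),(462,131)],float)
mod=np.array(mod)/1e3
def W(p,m):
    c,s=np.cos(p[2]),np.sin(p[2]); m=np.array(m); return np.c_[p[0]+c*m[:,0]-s*m[:,1],p[1]+s*m[:,0]+c*m[:,1],m[:,2]]
r=least_squares(lambda p:(proj(C,W(p,mod))-px).ravel(),[.52,-.19,0])
print(r.x, r.fun.reshape(-1,2).round(1).tolist())
o=cv2.resize(im[50:200,125:485],None,fx=2.2,fy=2.2,interpolation=2)
def pl(m,col):
    cv2.polylines(o,[((proj(C,W(r.x,m))-[125,50]+.5)*2.2).astype(int)],True,col,1)
b=np.array([(-55,-170),(55,-170),(55,170),(-55,170)])/1e3
pl(np.c_[b,np.full(4,.014)],(0,255,0))
a=np.linspace(0,6.28,16)
for m in mod:
    rr=.005 if m[2]>.1 else .004; z0=.112 if m[2]>.1 else .014
    for z in(z0,m[2]): pl(np.c_[m[0]+rr*np.cos(a),m[1]+rr*np.sin(a),np.full(16,z)],(255,0,0) if z==z0 else (0,0,255))
for y in(.153,-.153): pl([(i*.015,y+j*.011,.112) for i,j in((-1,-1),(1,-1),(1,1),(-1,1))],(0,255,255))
cv2.imwrite("pics/w2c.png",o)
```

```text
[ 0.53190279 -0.17223607 -0.05273467] [[-1.2, -0.0], [-1.0, 0.0], [0.0, 0.1], [0.8, -0.8], [-1.1, 0.5], [-0.1, 0.3], [0.7, 1.1], [1.3, 0.9], [-2.6, -0.6], [3.2, 0.0]]
```

View pics/w2c.png

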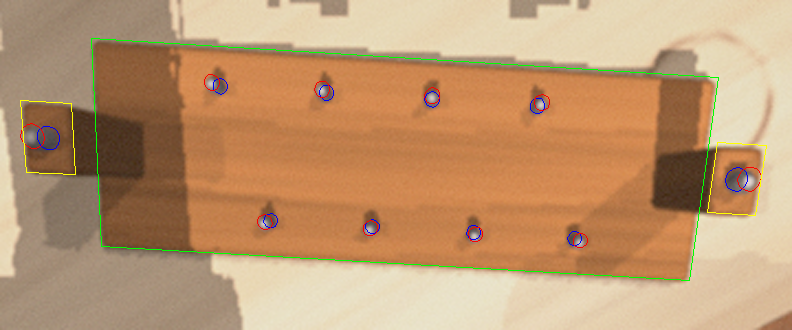

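The stand fits to about 1 mm: (0.532, -0.172), yaw -0.053. First I'll take insert1, in the rack slot nearest the stand.

>>> {"op": "servo_tool", "data": {
  "series": [
    [[9.5, -32.7, 10, 0], [9.5, -32.7, 10, 0], [9.5, -32.7, 10, 0], [9.5, -32.7, 10, 0], [9.5, -32.7, 10, 0], [9.5, -32.7, 10, 0], [9.5, -32.7, 10, 0], [9.5, -32.7, 10, 0], [9.5, -32.7, 10, 0], [9.5, -32.7, 10, 0]]
  ],
  "claw": 0.3
}}

```text
t: 6.55
eef_pos: [0.543, 0.1423, 0.2312]
ee_rot: [-3.142, -0.0, 0.005]
force: [0.5, -1.0, -0.1]
width: 0.0315
gripper_force: 0.0
```

>>> {"op": "servo_tool", "data": {
  "series": [
    [[0, 0, 0, -0.0625], [0, 0, 0, -0.0625], [0, 0, 0, 0], [0, 0, 0, 0], [0, 0, 0, 0], [0, 0, 0, 0], [0, 0, 0, 0], [0, 0, 0, 0], [0, 0, 0, 0], [0, 0, 0, 0]]
  ]
}}

```text
t: 7.38
eef_pos: [0.5428, 0.1404, 0.2317]
ee_rot: [-3.142, -0.0, 0.129]
force: [0.7, -0.4, -0.4]
width: 0.0308
gripper_force: 0.0
```

Run:
```python
from h import *
print(telemetry.get_state()["width"]); move(.5427,.1408,.067,.13)
```

```text
0.030810570668702797
pos [0.5428 0.1404 0.2317] yaw 0.1288 tool shift mm [ -0.   -0.4 164.7] turn -0.0012
```

>>> {"op": "servo_tool", "data": {
  "series": [
    [[0, 0, 25, 0], [0, 0, 25, 0], [0, 0, 25, 0], [0, 0, 20, 0], [0, 0, 20, 0], [0, 0, 15, 0], [0, 0, 15, 0], [0, 0, 10, 0], [0, 0, 9.5, 0], [0, 0, 0, 0]]
  ]
}}

```text
t: 8.22
eef_pos: [0.5419, 0.1401, 0.0654]
ee_rot: [3.141, 0.002, 0.129]
force: [0.2, 0.6, 0.1]
width: 0.0308
gripper_force: 0.0
```

>>> {"op": "servo_tool", "data": {
  "series": [
    [[0, 0, 0, 0], [0, 0, 0, 0], [0, 0, 0, 0], [0, 0, 0, 0], [0, 0, 0, 0], [0, 0, 0, 0], [0, 0, 0, 0], [0, 0, 0, 0], [0, 0, 0, 0], [0, 0, 0, 0]]
  ],
  "claw": 1,
  "grip_force": 35
}}

```text
t: 9.05
eef_pos: [0.543, 0.1408, 0.0676]
ee_rot: [-3.141, -0.001, 0.129]
force: [-1.6, 0.4, 5.5]
width: 0.0101
gripper_force: 35.0
```

>>> {"op": "servo_tool", "data": {
  "series": [
    [[0, 0, -4, 0], [0, 0, -8, 0], [0, 0, -16, 0], [0, 0, -20, 0], [0, 0, -20, 0], [0, 0, -24, 0], [0, 0, -24, 0], [0, 0, -24, 0], [0, 0, -24, 0], [0, 0, 0, 0]]
  ]
}}

```text
t: 9.88
eef_pos: [0.5449, 0.1411, 0.2368]
ee_rot: [-3.14, -0.008, 0.13]
force: [0.3, 0.4, -1.3]
width: 0.0096
gripper_force: 35.0
```

Run:
```python
from h import *
s=telemetry.get_state();print(s["force"],s["moment"]); move(.5273,-.2591,.1316+.1,-.053)
C=cal("wrist"); im=eyes.grab_frame("wrist"); cv2.imwrite("pics/w3.png",im[:,:,::-1]); 
for n in ["insert1_c"]:
    for d in recognise("wrist",n)[:3]: print(n,round(d["conf"],2),np.round(d["position"],4),proj(C,d["position"]).round())
```

```text
[ 0.32562252  0.43051869 -1.28201966] [ 0.0332902  -0.21906598  0.00525156]
pos [0.5449 0.1411 0.2368] yaw 0.1298 tool shift mm [-69.3 394.6   5.2] turn 0.1828
insert1_c 0.93 [0.57   0.1411 0.1941] [[324. 221.]]
insert1_c 0.15 [0.545  0.2014 0.0455] [[257. 204.]]
```

View pics/w3.png

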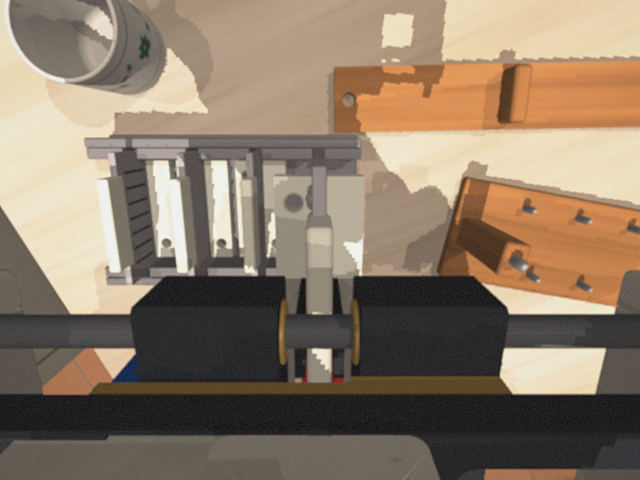

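The insert is held. Its front foot hole shows at (293,201), and the foot's front edge runs from (274,176) to (364,176). I'll check the in-hand offset against the model.

```bash
cat >> h.py <<'E'
def held(zoff=.059,off=(0,0)):
    """predicted pixels of foot-top hole, front corners; grip top front corners"""
    s=telemetry.get_state(); p=s["eef_pos"]; w=s["ee_rot"][2]; C=cal("wrist")
    from scipy.spatial.transform import Rotation as Ro
    R=Ro.from_euler("xyz",s["ee_rot"]).as_matrix()
    m=np.array([(35,14,14),(50,25,14),(50,-25,14),(40,5,90),(40,-5,90)],float)/1e3
    T=np.c_[m[:,0]+off[0],-(m[:,1]+off[1]),zoff-m[:,2]]
    return proj(C,p+T@R.T).round(1)
E
python3 - <<'E'
from h import *
s=telemetry.get_state();print(s["eef_pos"],s["ee_rot"])
print(held().tolist()); move(.5273,-.2591,.2316,-.053)
E
```

```text
[0.54288223 0.14066298 0.2321886 ] [-3.14042526e+00 -1.74124980e-03  1.28929693e-01]
[[292.9, 201.7], [272.3, 174.6], [363.7, 174.5], [303.4, 225.5], [331.4, 225.5]]
pos [0.5429 0.1407 0.2322] yaw 0.1289 tool shift mm [-66.9 394.4   0.6] turn 0.1819
```

The in-hand offset is under 1 mm. Next I'll carry it to pins y=-87.

>>> {"op": "servo_tool", "data": {
  "series": [
    [[-5, 29, 0, 0], [-5, 29, 0, 0], [-5, 29, 0, 0], [-5, 29, 0, 0], [-5, 29, 0, 0], [-5, 29, 0, 0], [-5, 29, 0, 0], [-5, 29, 0, 0], [-5, 29, 0, 0], [-5, 29, 0, 0]]
  ]
}}

```text
t: 10.82
eef_pos: [0.5293, -0.1548, 0.2297]
ee_rot: [-3.141, 0.003, 0.129]
force: [0.3, 0.1, -1.4]
width: 0.0102
gripper_force: 35.0
```

>>> {"op": "servo_tool", "data": {
  "series": [
    [[-5, 29, 0, 0], [-5, 29, 0, 0], [-5, 29, 0, 0], [-1.9, 17.4, 0, 0], [0, 0, 0, 0.061], [0, 0, 0, 0.061], [0, 0, 0, 0.06], [0, 0, 0, 0], [0, 0, 0, 0], [0, 0, 0, 0]]
  ]
}}

```text
t: 11.65
eef_pos: [0.5268, -0.259, 0.2303]
ee_rot: [-3.141, 0.001, -0.051]
force: [0.1, -0.4, -2.8]
width: 0.0099
gripper_force: 35.0
```

Run:
```python
from h import *
s=telemetry.get_state();print(s["width"],s["force"]); move(.5273,-.2591,.1,-.053)
C=cal("wrist"); im=eyes.grab_frame("wrist"); print(held().tolist())
def W(p,m):
    c,s=np.cos(p[2]),np.sin(p[2]); m=np.array(m); return np.c_[p[0]+c*m[:,0]-s*m[:,1],p[1]+s*m[:,0]+c*m[:,1],m[:,2]]
ys=[-.087,-.029,.029,.087]
m=[(.035,y+.014,.032) for y in ys]+[(0,-.153,.127)]
P=proj(C,W((.5319,-.1722,-.0527),m)); H=held()
o=cv2.resize(im[:,:,::-1][60:310,150:550],None,fx=2,fy=2,interpolation=2)
for q in P: cv2.circle(o,tuple(((q-[150,60]+.5)*2).astype(int)),3,(0,0,255),1)
for q in H: cv2.circle(o,tuple(((q-[150,60]+.5)*2).astype(int)),3,(255,0,0),1)
cv2.imwrite("pics/w4.png",o)
```

```text
0.009854834568106263 [ 0.12931123 -0.37881251 -2.79620632]
pos [ 0.5268 -0.259   0.2303] yaw -0.0508 tool shift mm [5.000e-01 1.000e-01 1.303e+02] turn 0.0022
[[292.5, 201.9], [271.8, 174.8], [363.2, 174.8], [302.7, 225.9], [330.7, 225.9]]
```

View pics/w4.png

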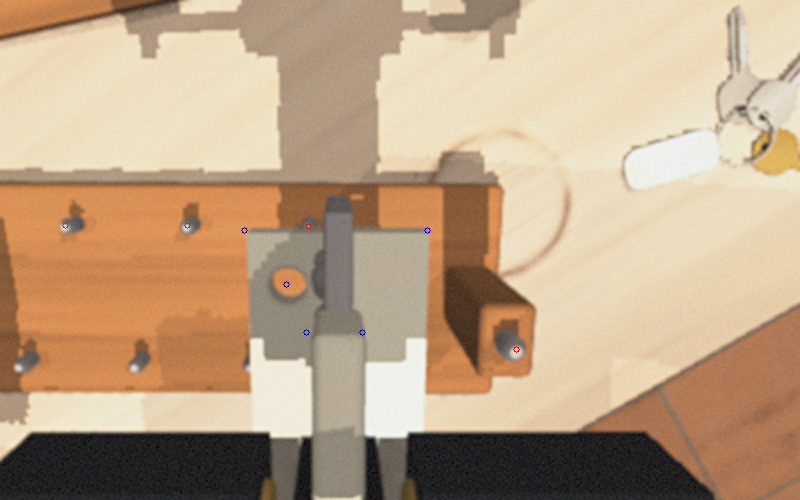

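The red pin predictions sit on the pins, and the held foot hole is about 0.9 mm to the right of its prediction. I'll shift by that and descend.

>>> {"op": "servo_tool", "data": {
  "series": [
    [[0.5, -0.9, 10, 0], [0, 0, 20, 0], [0, 0, 20, 0], [0, 0, 20, 0], [0, 0, 20, 0], [0, 0, 15, 0], [0, 0, 12, 0], [0, 0, 9, 0], [0, 0, 4, 0], [0, 0, 0, 0]]
  ]
}}

```text
t: 12.53
eef_pos: [0.5272, -0.2581, 0.0999]
ee_rot: [-3.141, 0.002, -0.052]
force: [-0.5, 0.8, -1.2]
width: 0.0102
gripper_force: 35.0
```

>>> {"op": "servo_tool", "data": {
  "series": [
    [[0, 0, 2, 0], [0, 0, 3, 0], [0, 0, 3, 0], [0, 0, 3, 0], [0, 0, 3, 0], [0, 0, 3, 0], [0, 0, 3, 0], [0, 0, 3, 0], [0, 0, 0, 0], [0, 0, 0, 0]]
  ]
}}

```text
t: 13.37
eef_pos: [0.5277, -0.2583, 0.0778]
ee_rot: [3.142, 0.0, -0.053]
force: [-0.0, 1.4, -3.1]
width: 0.0097
gripper_force: 35.0
```

>>> {"op": "servo_tool", "data": {
  "series": [
    [[0, 0, 1, 0], [0, 0, 1, 0], [0, 0, 1, 0], [0, 0, 1, 0], [0, 0, 0.6, 0], [0, 0, 0, 0], [0, 0, 0, 0], [0, 0, 0, 0], [0, 0, 0, 0], [0, 0, 0, 0]]
  ]
}}

```text
t: 14.2
eef_pos: [0.5277, -0.2583, 0.0736]
ee_rot: [3.142, 0.0, -0.053]
force: [-1.6, 0.9, 3.6]
width: 0.0099
gripper_force: 35.0
```

Seated. I'll release and go to the next insert, in slot y=-29.

>>> {"op": "servo_tool", "data": {
  "series": [
    [[0, 0, 0, 0], [0, 0, 0, 0], [0, 0, 0, 0], [0, 0, 0, 0], [0, 0, 0, 0], [0, 0, -20, 0], [0, 0, -30, 0], [0, 0, -35, 0], [0, 0, -35, 0], [0, 0, -35, 0]]
  ],
  "claw": 0.3
}}

```text
t: 15.03
eef_pos: [0.5275, -0.2583, 0.2301]
ee_rot: [3.142, 0.0, -0.053]
force: [0.8, -0.0, 0.3]
width: 0.0307
gripper_force: 0.0
```

>>> {"op": "servo_tool", "data": {
  "series": [
    [[0, 0, 0, -0.061], [0, 0, 0, -0.061], [0, 0, 0, -0.061], [0, 0, 0, 0], [0, 0, 0, 0], [0, 0, 0, 0], [0, 0, 0, 0], [0, 0, 0, 0], [0, 0, 0, 0], [0, 0, 0, 0]]
  ]
}}

```text
t: 15.87
eef_pos: [0.5278, -0.2583, 0.2284]
ee_rot: [-3.142, 0.0, 0.13]
force: [-0.6, 0.0, 0.2]
width: 0.0308
gripper_force: 0.0
```

Run:
```python
from h import *
print(telemetry.get_state()["width"]); move(.5352,.1983,.067,.13)
```

```text
0.030779568224082718
pos [ 0.5278 -0.2583  0.2284] yaw 0.1298 tool shift mm [  66.5 -451.8  161.4] turn -0.0002
```

>>> {"op": "servo_tool", "data": {
  "series": [
    [[5, -34, 0, 0], [5, -34, 0, 0], [5, -34, 0, 0], [5, -34, 0, 0], [5, -34, 0, 0], [5, -34, 0, 0], [5, -34, 0, 0], [5, -34, 0, 0], [5, -34, 0, 0], [5, -34, 0, 0]]
  ]
}}

```text
t: 16.7
eef_pos: [0.533, 0.087, 0.2287]
ee_rot: [-3.141, -0.001, 0.13]
force: [0.6, 0.5, -0.8]
width: 0.0309
gripper_force: 0.0
```

>>> {"op": "servo_tool", "data": {
  "series": [
    [[5.5, -37, 0, 0], [5.5, -37, 0, 0], [5.5, -37.8, 0, 0], [0, 0, 0, 0], [0, 0, 0, 0], [0, 0, 0, 0], [0, 0, 0, 0], [0, 0, 0, 0], [0, 0, 0, 0], [0, 0, 0, 0]]
  ]
}}

```text
t: 17.53
eef_pos: [0.5352, 0.1975, 0.2287]
ee_rot: [-3.141, -0.0, 0.129]
force: [0.2, 0.6, 0.2]
width: 0.0309
gripper_force: 0.0
```

>>> {"op": "servo_tool", "data": {
  "series": [
    [[0, 0, 22, 0], [0, 0, 25, 0], [0, 0, 25, 0], [0, 0, 20, 0], [0, 0, 20, 0], [0, 0, 15, 0], [0, 0, 15, 0], [0, 0, 10, 0], [0, 0, 9.4, 0], [0, 0, 0, 0]]
  ]
}}

```text
t: 18.37
eef_pos: [0.5343, 0.1975, 0.0654]
ee_rot: [3.14, 0.002, 0.13]
force: [-1.0, -0.1, -0.4]
width: 0.031
gripper_force: 0.0
```

>>> {"op": "servo_tool", "data": {
  "series": [
    [[0, 0, 0, 0], [0, 0, 0, 0], [0, 0, 0, 0], [0, 0, 0, 0], [0, 0, 0, 0], [0, 0, 0, 0], [0, 0, 0, 0], [0, 0, 0, 0], [0, 0, 0, 0], [0, 0, 0, 0]]
  ],
  "claw": 1,
  "grip_force": 35
}}

```text
t: 19.2
eef_pos: [0.5353, 0.1986, 0.0676]
ee_rot: [-3.141, -0.001, 0.131]
force: [-1.8, 1.1, 5.8]
width: 0.0095
gripper_force: 35.0
```

>>> {"op": "servo_tool", "data": {
  "series": [
    [[0, 0, -4, 0], [0, 0, -8, 0], [0, 0, -16, 0], [0, 0, -20, 0], [0, 0, -20, 0], [0, 0, -24, 0], [0, 0, -24, 0], [0, 0, -24, 0], [0, 0, -24, 0], [0, 0, 0, 0]]
  ]
}}

```text
t: 20.03
eef_pos: [0.5371, 0.1991, 0.2368]
ee_rot: [-3.139, -0.007, 0.131]
force: [1.9, 0.5, -1.2]
width: 0.0101
gripper_force: 35.0
```

```bash
cat >> h.py <<'E'
def W(p,m):
    c,s=np.cos(p[2]),np.sin(p[2]); m=np.array(m); return np.c_[p[0]+c*m[:,0]-s*m[:,1],p[1]+s*m[:,0]+c*m[:,1],m[:,2]]
def hole():
    """observed foot hole centre in hand vs prediction: darkest/odd blob in the foot near prediction"""
    im=eyes.grab_frame("wrist"); H=held(); C=cal("wrist"); h=H[0]
    x,y=np.round(h).astype(int); return im,H,im[y-22:y+23,x-22:x+23]
E
python3 - <<'E'
from h import *
print(telemetry.get_state()["width"]); move(.5304,-.2003,.23,-.053)
im,H,_=hole()
o=cv2.resize(im[:,:,::-1][120:300,220:420],None,fx=3,fy=3,interpolation=2)
for q in H: cv2.circle(o,tuple(((q-[220,120]+.5)*3).astype(int)),3,(255,0,0),1)
cv2.imwrite("pics/w5.png",o)
E
```

```text
0.01011567402337084
pos [0.5371 0.1991 0.2368] yaw 0.1307 tool shift mm [-58.7 395.1   6.8] turn 0.1837
```

View pics/w5.png

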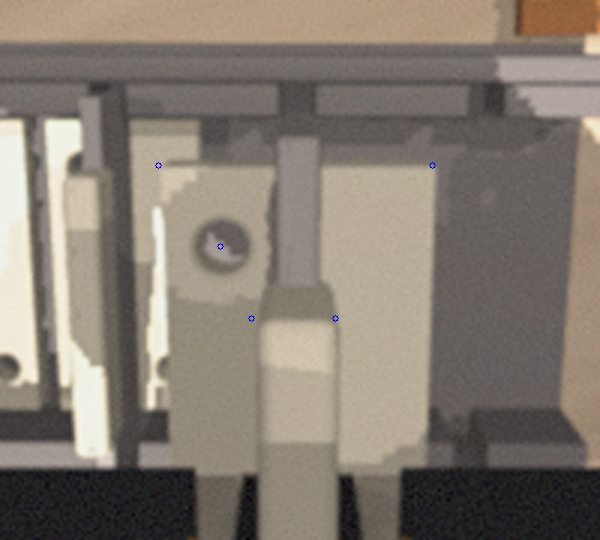

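The hole again sits at its predicted point, (222,246) against (220,246) in the crop. I'll carry it to pins y=-29.

>>> {"op": "servo_tool", "data": {
  "series": [
    [[-4.2, 29, 0, 0], [-4.2, 29, 0, 0], [-4.2, 29, 0, 0], [-4.2, 29, 0, 0], [-4.2, 29, 0, 0], [-4.2, 29, 0, 0], [-4.2, 29, 0, 0], [-4.2, 29, 0, 0], [-4.2, 29, 0, 0], [-4.2, 29, 0, 0]]
  ]
}}

```text
t: 20.92
eef_pos: [0.5299, -0.0961, 0.2302]
ee_rot: [-3.141, 0.002, 0.13]
force: [1.0, -0.3, -2.3]
width: 0.01
gripper_force: 35.0
```

>>> {"op": "servo_tool", "data": {
  "series": [
    [[-4.2, 29, 0, 0], [-4.2, 29, 0, 0], [-4.2, 29, 0, 0], [-2.2, 17.9, 0, 0], [0, 0, 0, 0.061], [0, 0, 0, 0.061], [0, 0, 0, 0.062], [0, 0, 0, 0], [0, 0, 0, 0], [0, 0, 0, 0]]
  ]
}}

```text
t: 21.75
eef_pos: [0.5296, -0.2005, 0.2305]
ee_rot: [-3.141, 0.001, -0.052]
force: [-0.3, 0.1, -1.9]
width: 0.0096
gripper_force: 35.0
```

Run:
```python
from h import *
s=telemetry.get_state();print(s["width"],s["force"]); move(.5306,-.2003,.1,-.053)
```

```text
0.009565362307667915 [-0.28734767  0.11843152 -1.88559833]
pos [ 0.5296 -0.2005  0.2305] yaw -0.0518 tool shift mm [  1.   -0.2 130.5] turn 0.0012
```

>>> {"op": "servo_tool", "data": {
  "series": [
    [[0.8, -0.2, 10, 0], [0, 0, 20, 0], [0, 0, 20, 0], [0, 0, 20, 0], [0, 0, 20, 0], [0, 0, 15, 0], [0, 0, 12, 0], [0, 0, 9, 0], [0, 0, 4.5, 0], [0, 0, 0, 0]]
  ]
}}

```text
t: 22.58
eef_pos: [0.5302, -0.2003, 0.0993]
ee_rot: [-3.141, 0.002, -0.053]
force: [-0.2, 1.3, -1.9]
width: 0.0098
gripper_force: 35.0
```

>>> {"op": "servo_tool", "data": {
  "series": [
    [[0, 0, 2, 0], [0, 0, 3, 0], [0, 0, 3, 0], [0, 0, 3, 0], [0, 0, 3, 0], [0, 0, 3, 0], [0, 0, 3, 0], [0, 0, 3, 0], [0, 0, 0, 0], [0, 0, 0, 0]]
  ]
}}

```text
t: 23.42
eef_pos: [0.5307, -0.2005, 0.0773]
ee_rot: [3.142, 0.001, -0.054]
force: [-0.3, -0.5, -3.4]
width: 0.0099
gripper_force: 35.0
```

>>> {"op": "servo_tool", "data": {
  "series": [
    [[0, 0, 1, 0], [0, 0, 1, 0], [0, 0, 1, 0], [0, 0, 0.8, 0], [0, 0, 0.8, 0], [0, 0, 0, 0], [0, 0, 0, 0], [0, 0, 0, 0], [0, 0, 0, 0], [0, 0, 0, 0]]
  ]
}}

```text
t: 24.25
eef_pos: [0.5308, -0.2005, 0.0735]
ee_rot: [3.141, -0.0, -0.054]
force: [-3.7, 1.8, 5.3]
width: 0.01
gripper_force: 35.0
```

>>> {"op": "servo_tool", "data": {
  "series": [
    [[0, 0, 0, 0], [0, 0, 0, 0], [0, 0, 0, 0], [0, 0, 0, 0], [0, 0, 0, 0], [0, 0, -20, 0], [0, 0, -30, 0], [0, 0, -35, 0], [0, 0, -35, 0], [0, 0, -35, 0]]
  ],
  "claw": 0.3
}}

```text
t: 25.08
eef_pos: [0.5305, -0.2005, 0.2296]
ee_rot: [3.142, 0.0, -0.054]
force: [1.2, -0.7, 0.0]
width: 0.0304
gripper_force: 0.0
```

>>> {"op": "servo_tool", "data": {
  "series": [
    [[0, 0, 0, -0.061], [0, 0, 0, -0.061], [0, 0, 0, -0.062], [4.3, -35, 0, 0], [4.3, -35, 0, 0], [4.3, -35, 0, 0], [4.3, -35, 0, 0], [4.3, -35, 0, 0], [4.3, -35, 0, 0], [4.3, -35, 0, 0]]
  ]
}}

```text
t: 25.92
eef_pos: [0.5285, 0.048, 0.2281]
ee_rot: [-3.141, -0.0, 0.13]
force: [0.6, 0.7, 0.4]
width: 0.0308
gripper_force: 0.0
```

>>> {"op": "servo_tool", "data": {
  "series": [
    [[4.3, -35, 0, 0], [4.3, -35, 0, 0], [4.3, -35, 0, 0], [4.3, -35, 0, 0], [4.3, -35, 0, 0], [4.3, -33, 0, 0], [0, 0, 0, 0], [0, 0, 0, 0], [0, 0, 0, 0], [0, 0, 0, 0]]
  ]
}}

```text
t: 26.75
eef_pos: [0.5274, 0.2552, 0.2279]
ee_rot: [3.141, 0.0, 0.13]
force: [0.6, -0.2, -0.0]
width: 0.0303
gripper_force: 0.0
```

Run:
```python
from h import *
print(telemetry.get_state()["width"]); move(.5276,.2559,.067,.13)
```

```text
0.030331645583739058
pos [0.5274 0.2552 0.2279] yaw 0.1296 tool shift mm [  0.3  -0.7 160.9] turn -0.0004
```

>>> {"op": "servo_tool", "data": {
  "series": [
    [[0.2, -0.6, 22, 0], [0, 0, 25, 0], [0, 0, 25, 0], [0, 0, 20, 0], [0, 0, 20, 0], [0, 0, 15, 0], [0, 0, 15, 0], [0, 0, 10, 0], [0, 0, 9, 0], [0, 0, 0, 0]]
  ]
}}

```text
t: 27.58
eef_pos: [0.527, 0.2554, 0.0655]
ee_rot: [3.14, 0.002, 0.129]
force: [-0.1, -0.7, 0.4]
width: 0.0305
gripper_force: 0.0
```

>>> {"op": "servo_tool", "data": {
  "series": [
    [[0, 0, 0, 0], [0, 0, 0, 0], [0, 0, 0, 0], [0, 0, 0, 0], [0, 0, 0, 0], [0, 0, 0, 0], [0, 0, 0, 0], [0, 0, 0, 0], [0, 0, 0, 0], [0, 0, 0, 0]]
  ],
  "claw": 1,
  "grip_force": 35
}}

```text
t: 28.42
eef_pos: [0.5279, 0.2571, 0.0677]
ee_rot: [-3.141, -0.001, 0.131]
force: [-1.6, 0.5, 6.1]
width: 0.0101
gripper_force: 35.0
```

>>> {"op": "servo_tool", "data": {
  "series": [
    [[0, 0, -4, 0], [0, 0, -8, 0], [0, 0, -16, 0], [0, 0, -20, 0], [0, 0, -24, 0], [0, 0, -28, 0], [0, 0, -32, 0], [0, 0, -32, 0], [0, 0, 0, 0], [0, 0, 0, 0]]
  ]
}}

```text
t: 29.25
eef_pos: [0.5281, 0.2571, 0.2333]
ee_rot: [-3.139, -0.003, 0.13]
force: [-0.6, -0.3, -3.5]
width: 0.0097
gripper_force: 35.0
```

Run:
```python
from h import *
print(telemetry.get_state()["width"]); move(.5336,-.1423,.23,-.053)
im,H,_=hole(); print(H.tolist())
cv2.imwrite("pics/w6.png",cv2.resize(im[:,:,::-1][120:300,220:420],None,fx=3,fy=3,interpolation=2))
for d in recognise("wrist","insert3_c")[:2]: print(d["conf"],np.round(d["position"],4))
```

```text
0.009745226777771319
pos [0.5281 0.2571 0.2333] yaw 0.1301 tool shift mm [-46.3 396.7   3.3] turn 0.1831
[[292.9, 201.7], [272.3, 174.6], [363.7, 174.5], [303.4, 225.5], [331.4, 225.5]]
0.88 [0.5543 0.2627 0.189 ]
```

>>> {"op": "servo_tool", "data": {
  "series": [
    [[-3.4, 29, 0, 0], [-3.4, 29, 0, 0], [-3.4, 29, 0, 0], [-3.4, 29, 0, 0], [-3.4, 29, 0, 0], [-3.4, 29, 0, 0], [-3.4, 29, 0, 0], [-3.4, 29, 0, 0], [-3.4, 29, 0, 0], [-3.4, 29, 0, 0]]
  ]
}}

```text
t: 30.18
eef_pos: [0.5302, -0.0369, 0.2293]
ee_rot: [3.141, 0.003, 0.13]
force: [0.8, 0.4, -3.8]
width: 0.0097
gripper_force: 35.0
```

>>> {"op": "servo_tool", "data": {
  "series": [
    [[-3.4, 29, 0, 0], [-3.4, 29, 0, 0], [-3.4, 29, 0, 0], [-1.6, 19.5, 0, 0], [0, 0, 0, 0.061], [0, 0, 0, 0.061], [0, 0, 0, 0.061], [0, 0, 0, 0], [0, 0, 0, 0], [0, 0, 0, 0]]
  ]
}}

```text
t: 31.02
eef_pos: [0.5332, -0.1424, 0.2301]
ee_rot: [3.142, 0.002, -0.051]
force: [-0.8, -0.7, -3.1]
width: 0.0097
gripper_force: 35.0
```

Run:
```python
from h import *
s=telemetry.get_state();print(s["width"],s["force"]); move(.5336,-.1423,.1,-.053)
C=cal("wrist"); im=eyes.grab_frame("wrist"); H=held()
ys=[-.087,-.029,.029,.087]
P=proj(C,W((.5319,-.1722,-.0527),[(.035,y+.014,.032) for y in ys]+[(0,-.153,.127),(0,.153,.127)]))
o=cv2.resize(im[:,:,::-1][60:310,150:550],None,fx=2,fy=2,interpolation=2)
for q in P: cv2.circle(o,tuple(((q-[150,60]+.5)*2).astype(int)),3,(0,0,255),1)
for q in H: cv2.circle(o,tuple(((q-[150,60]+.5)*2).astype(int)),3,(255,0,0),1)
cv2.imwrite("pics/w7.png",o)
```

```text
0.009663389711112302 [-0.79492266 -0.65302837 -3.07711643]
pos [ 0.5332 -0.1424  0.2301] yaw -0.0507 tool shift mm [ 4.000e-01 -1.000e-01  1.301e+02] turn 0.0023
```

View pics/w7.png

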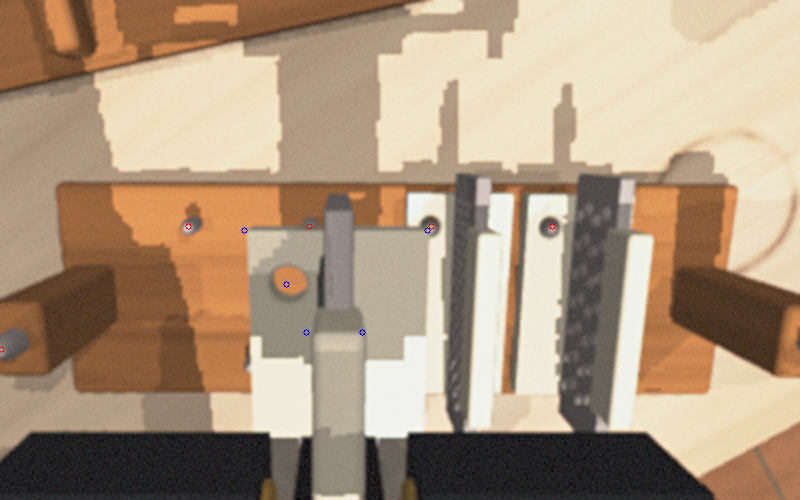

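The two inserts placed so far sit flat, with their pins at the red marks (431,226) and (551,226). The third is aligned as before, so I'll lower it.

>>> {"op": "servo_tool", "data": {
  "series": [
    [[0.4, -0.1, 10, 0], [0, 0, 20, 0], [0, 0, 20, 0], [0, 0, 20, 0], [0, 0, 20, 0], [0, 0, 15, 0], [0, 0, 12, 0], [0, 0, 9, 0], [0, 0, 4, 0], [0, 0, 0, 0]]
  ]
}}

```text
t: 31.9
eef_pos: [0.5334, -0.1424, 0.0998]
ee_rot: [3.141, 0.002, -0.052]
force: [0.5, 0.6, -1.8]
width: 0.0098
gripper_force: 35.0
```

>>> {"op": "servo_tool", "data": {
  "series": [
    [[0, 0, 2, 0], [0, 0, 3, 0], [0, 0, 3, 0], [0, 0, 3, 0], [0, 0, 3, 0], [0, 0, 3, 0], [0, 0, 3, 0], [0, 0, 3, 0], [0, 0, 0, 0], [0, 0, 0, 0]]
  ]
}}

```text
t: 32.73
eef_pos: [0.5339, -0.1424, 0.0777]
ee_rot: [3.142, 0.0, -0.053]
force: [0.4, -0.0, -2.5]
width: 0.0094
gripper_force: 35.0
```

>>> {"op": "servo_tool", "data": {
  "series": [
    [[0, 0, 1, 0], [0, 0, 1, 0], [0, 0, 1, 0], [0, 0, 0.8, 0], [0, 0, 0.8, 0], [0, 0, 0, 0], [0, 0, 0, 0], [0, 0, 0, 0], [0, 0, 0, 0], [0, 0, 0, 0]]
  ]
}}

```text
t: 33.57
eef_pos: [0.534, -0.1424, 0.0737]
ee_rot: [3.142, -0.0, -0.053]
force: [-3.2, 1.2, 4.8]
width: 0.0099
gripper_force: 35.0
```

>>> {"op": "servo_tool", "data": {
  "series": [
    [[0, 0, 0, 0], [0, 0, 0, 0], [0, 0, 0, 0], [0, 0, 0, 0], [0, 0, 0, 0], [0, 0, -20, 0], [0, 0, -30, 0], [0, 0, -35, 0], [0, 0, -35, 0], [0, 0, -35, 0]]
  ],
  "claw": 0.3
}}

```text
t: 34.4
eef_pos: [0.5337, -0.1425, 0.23]
ee_rot: [3.142, 0.0, -0.053]
force: [0.1, -0.2, -0.8]
width: 0.0307
gripper_force: 0.0
```

>>> {"op": "servo_tool", "data": {
  "series": [
    [[0, 0, 0, -0.061], [0, 0, 0, -0.061], [0, 0, 0, -0.061], [3.5, -35, 0, 0], [3.5, -35, 0, 0], [3.5, -35, 0, 0], [3.5, -35, 0, 0], [3.5, -35, 0, 0], [3.5, -35, 0, 0], [3.5, -35, 0, 0]]
  ]
}}

```text
t: 35.23
eef_pos: [0.5262, 0.1054, 0.2285]
ee_rot: [-3.141, -0.0, 0.13]
force: [-0.4, -0.4, -0.0]
width: 0.0304
gripper_force: 0.0
```

>>> {"op": "servo_tool", "data": {
  "series": [
    [[3.5, -35, 0, 0], [3.5, -35, 0, 0], [3.5, -35, 0, 0], [3.5, -35, 0, 0], [3.5, -35, 0, 0], [3.3, -33.8, 0, 0], [0, 0, 0, 0], [0, 0, 0, 0], [0, 0, 0, 0], [0, 0, 0, 0]]
  ]
}}

```text
t: 36.07
eef_pos: [0.52, 0.3126, 0.2283]
ee_rot: [3.141, 0.0, 0.13]
force: [-0.2, -0.1, 0.4]
width: 0.0305
gripper_force: 0.0
```

Run:
```python
from h import *
print(telemetry.get_state()["width"]); move(.5201,.3134,.067,.13)
```

```text
0.030450678894846366
pos [0.52   0.3126 0.2283] yaw 0.1297 tool shift mm [  0.2  -0.8 161.3] turn -0.0003
```

>>> {"op": "servo_tool", "data": {
  "series": [
    [[0.2, -0.7, 22, 0], [0, 0, 25, 0], [0, 0, 25, 0], [0, 0, 20, 0], [0, 0, 20, 0], [0, 0, 15, 0], [0, 0, 15, 0], [0, 0, 10, 0], [0, 0, 9.3, 0], [0, 0, 0, 0]]
  ]
}}

```text
t: 36.9
eef_pos: [0.5196, 0.3129, 0.0655]
ee_rot: [3.14, 0.002, 0.129]
force: [-0.0, -0.3, 0.8]
width: 0.031
gripper_force: 0.0
```

>>> {"op": "servo_tool", "data": {
  "series": [
    [[0, 0, 0, 0], [0, 0, 0, 0], [0, 0, 0, 0], [0, 0, 0, 0], [0, 0, 0, 0], [0, 0, 0, 0], [0, 0, 0, 0], [0, 0, 0, 0], [0, 0, 0, 0], [0, 0, 0, 0]]
  ],
  "claw": 1,
  "grip_force": 35
}}

```text
t: 37.73
eef_pos: [0.5205, 0.3146, 0.0679]
ee_rot: [-3.141, -0.001, 0.131]
force: [-2.1, 0.8, 6.2]
width: 0.0099
gripper_force: 35.0
```

>>> {"op": "servo_tool", "data": {
  "series": [
    [[0, 0, -4, 0], [0, 0, -8, 0], [0, 0, -16, 0], [0, 0, -20, 0], [0, 0, -24, 0], [0, 0, -28, 0], [0, 0, -32, 0], [0, 0, -32, 0], [0, 0, 0, 0], [0, 0, 0, 0]]
  ]
}}

```text
t: 38.57
eef_pos: [0.5206, 0.3147, 0.2335]
ee_rot: [-3.139, -0.003, 0.13]
force: [-0.5, 0.2, -3.2]
width: 0.0096
gripper_force: 35.0
```

Run:
```python
from h import *
s=telemetry.get_state();print(s["width"],s["force"]); move(.5367,-.0844,.23,-.053)
```

```text
0.00956280980994455 [-0.50219732  0.18448134 -3.22389226]
pos [0.5206 0.3147 0.2335] yaw 0.1301 tool shift mm [-35.9 397.8   3.5] turn 0.1831
```

>>> {"op": "servo_tool", "data": {
  "series": [
    [[-2.6, 29, 0, 0], [-2.6, 29, 0, 0], [-2.6, 29, 0, 0], [-2.6, 29, 0, 0], [-2.6, 29, 0, 0], [-2.6, 29, 0, 0], [-2.6, 29, 0, 0], [-2.6, 29, 0, 0], [-2.6, 29, 0, 0], [-2.6, 29, 0, 0]]
  ]
}}

```text
t: 39.4
eef_pos: [0.5307, 0.0216, 0.2296]
ee_rot: [3.141, 0.003, 0.13]
force: [0.3, 0.3, -2.5]
width: 0.0097
gripper_force: 35.0
```

>>> {"op": "servo_tool", "data": {
  "series": [
    [[-2.6, 29, 0, 0], [-2.6, 29, 0, 0], [-2.6, 29, 0, 0], [-1.6, 20.4, 0, 0], [0, 0, 0, 0.061], [0, 0, 0, 0.061], [0, 0, 0, 0.061], [0, 0, 0, 0], [0, 0, 0, 0], [0, 0, 0, 0]]
  ]
}}

```text
t: 40.23
eef_pos: [0.5362, -0.0844, 0.2303]
ee_rot: [3.141, 0.001, -0.051]
force: [0.8, 0.5, -2.0]
width: 0.0097
gripper_force: 35.0
```

Run:
```python
from h import *
s=telemetry.get_state();print(s["width"],s["force"]); move(.5367,-.0844,.1,-.053)
C=cal("wrist"); im=eyes.grab_frame("wrist"); cv2.imwrite("pics/w8.png",im[:,:,::-1])
g=cv2.cvtColor(im,cv2.COLOR_RGB2HSV)[185:225,270:315]; m=(g[...,1]>110).astype(np.uint8)
print("orange hole centroid", [round(float(v),1) for v in np.argwhere(m).mean(0)[::-1]+[270,185]],m.sum(),"pred",held()[0])
```

```text
0.009688200733644552 [ 0.7523679   0.51381425 -1.96253211]
pos [ 0.5362 -0.0844  0.2303] yaw -0.0508 tool shift mm [ 5.000e-01 -1.000e-01  1.303e+02] turn 0.0022
orange hole centroid [283.9, 202.3] 328 pred [292.4 201.9]
```

Run:
```python
import cv2
g=cv2.cvtColor(cv2.imread("pics/w8.png"),cv2.COLOR_BGR2HSV)[185:225,265:315]; m=(g[...,1]>110).astype("uint8")
n,_,st,ce=cv2.connectedComponentsWithStats(m); print(st[1:].tolist(),(ce[1:]+[265,185]).round(1).tolist())
```

```text
[[0, 0, 9, 40, 350], [22, 8, 16, 14, 178]] [[268.9, 204.9], [294.5, 199.6]]
```

The hole is at (294.5,199.6), much as with the earlier ones, so I'll lower it.

>>> {"op": "servo_tool", "data": {
  "series": [
    [[0.4, -0.1, 10, 0], [0, 0, 20, 0], [0, 0, 20, 0], [0, 0, 20, 0], [0, 0, 20, 0], [0, 0, 15, 0], [0, 0, 12, 0], [0, 0, 9, 0], [0, 0, 4, 0], [0, 0, 0, 0]]
  ]
}}

```text
t: 41.12
eef_pos: [0.5364, -0.0844, 0.1]
ee_rot: [3.141, 0.002, -0.052]
force: [-1.0, -0.5, -1.7]
width: 0.01
gripper_force: 35.0
```

>>> {"op": "servo_tool", "data": {
  "series": [
    [[0, 0, 2, 0], [0, 0, 3, 0], [0, 0, 3, 0], [0, 0, 3, 0], [0, 0, 3, 0], [0, 0, 3, 0], [0, 0, 3, 0], [0, 0, 3, 0], [0, 0, 0, 0], [0, 0, 0, 0]]
  ]
}}

```text
t: 41.95
eef_pos: [0.5369, -0.0845, 0.0778]
ee_rot: [3.141, 0.0, -0.053]
force: [0.3, -0.5, -1.7]
width: 0.0099
gripper_force: 35.0
```

>>> {"op": "servo_tool", "data": {
  "series": [
    [[0, 0, 1, 0], [0, 0, 1, 0], [0, 0, 1, 0], [0, 0, 0.8, 0], [0, 0, 0.8, 0], [0, 0, 0, 0], [0, 0, 0, 0], [0, 0, 0, 0], [0, 0, 0, 0], [0, 0, 0, 0]]
  ]
}}

```text
t: 42.78
eef_pos: [0.537, -0.0844, 0.0739]
ee_rot: [3.142, -0.0, -0.053]
force: [-3.8, 1.9, 5.4]
width: 0.0102
gripper_force: 35.0
```

All four are on. I'll release, rise and look at the cover.

>>> {"op": "servo_tool", "data": {
  "series": [
    [[0, 0, 0, 0], [0, 0, 0, 0], [0, 0, 0, 0], [0, 0, 0, 0], [0, 0, 0, 0], [0, 0, -20, 0], [0, 0, -35, 0], [0, 0, -35, 0], [0, 0, -35, 0], [0, 0, -35, 0]]
  ],
  "claw": 0
}}

```text
t: 43.62
eef_pos: [0.5367, -0.0845, 0.2352]
ee_rot: [3.142, -0.0, -0.053]
force: [1.7, 0.4, -0.6]
width: 0.0439
gripper_force: 0.0
```

>>> {"op": "servo_tool", "data": {
  "series": [
    [[0, 0, -30, 0], [0, 0, -30, 0], [0, 0, -30, 0], [30, -20, 0, 0], [30, -20, 0, 0], [30, -10, 0, 0], [0, 0, 0, 0], [0, 0, 0, 0], [0, 0, 0, 0], [0, 0, 0, 0]]
  ]
}}

```text
t: 44.45
eef_pos: [0.629, -0.0396, 0.3237]
ee_rot: [3.142, -0.0, -0.053]
force: [-0.5, 1.1, -0.1]
width: 0.0443
gripper_force: 0.0
```

Run:
```python
from h import *
s=telemetry.get_state(); print(s["eef_pos"],s["ee_rot"],s["width"])
C=cal("wrist"); im=eyes.grab_frame("wrist"); cv2.imwrite("pics/w9.png",im[:,:,::-1])
np.savez("w9.npz",K=C[0],R=C[1],t=C[2])
for d in recognise("wrist","cover_c")[:3]: print(round(d["conf"],2),np.round(d["position"],4),proj(C,d["position"]).round())
```

```text
[ 0.62899033 -0.03958184  0.32366132] [ 3.14153708e+00 -8.88038590e-05 -5.30570002e-02] 0.04425089369658832
0.78 [ 0.6784 -0.0288  0.0104] [[308. 153.]]
```

View pics/w9.png

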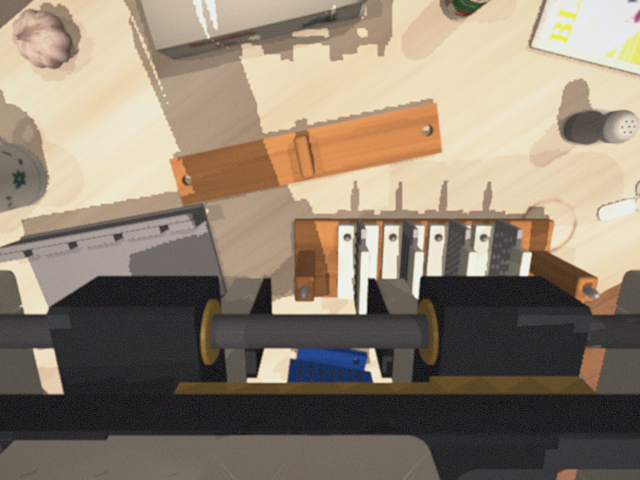

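All four inserts are seated on the stand and the rack is empty. The cover's holes are at (187,181) and (428,130), with its handle near (302,155). I'll fit its pose from the holes and corners.

```bash
cat > cov.py <<'E'
from h import *
from scipy.optimize import least_squares
d=np.load("w9.npz"); C=(d["K"],d["R"],d["t"]); im=cv2.imread("pics/w9.png")
M=np.array([(0,153,12),(0,-153,12),(30,167,12),(-30,167,12),(30,-167,12),(-30,-167,12)])/1e3
px=np.array([(187,181),(428,130),(173,158),(182,203),(436,102),(441,152)],float); w=np.array([3,3,1,1,1,1])[:,None]
r=least_squares(lambda p:((proj(C,W(p,M))-px)*w).ravel(),[.68,-.03,.2]); print(r.x.round(4),(r.fun.reshape(-1,2)/w).round(1).tolist())
o=cv2.resize(im[90:215,160:455],None,fx=2.7,fy=2.7,interpolation=2)
def pl(m,col): cv2.polylines(o,[((proj(C,W(r.x,m))-[160,90]+.5)*2.7).astype(int)],True,col,1)
pl(M[[2,3,5,4]],(0,255,0))
for z in(.012,.042): pl([(i*.025,j*.008,z) for i,j in((-1,-1),(1,-1),(1,1),(-1,1))],(255,0,0))
a=np.linspace(0,6.28,20)
for y in(.153,-.153): pl(np.c_[.0063*np.cos(a),y+.0063*np.sin(a),np.full(20,.012)],(255,0,255))
cv2.imwrite("pics/w9c.png",o); move(r.x[0],r.x[1],.2,r.x[2])
E
python3 cov.py
```

```text
[ 0.675  -0.0258  0.1486] [[0.3, -0.5], [-0.2, 0.0], [-3.6, 1.1], [1.7, 2.6], [0.4, 0.0], [1.0, 0.3]]
pos [ 0.629  -0.0396  0.3241] yaw -0.0532 tool shift mm [ 45.2 -16.3 124.1] turn -0.2018
```

View pics/w9c.png

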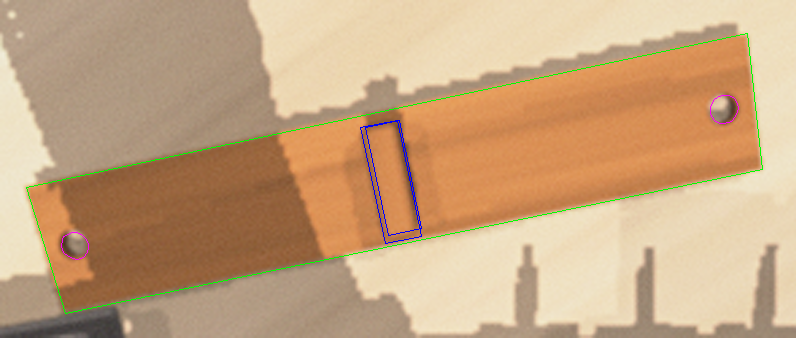

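The overlay matches holes, board and handle: centre (0.675, -0.026), yaw 0.149. I'll go and grasp the handle.

>>> {"op": "servo_tool", "data": {
  "series": [
    [[11.3, -4.1, 20, 0], [11.3, -4.1, 30, 0], [11.3, -4.1, 30, 0], [11.3, -4, 30, 0], [0, 0, 14, -0.067], [0, 0, 0, -0.067], [0, 0, 0, -0.068], [0, 0, 0, 0], [0, 0, 0, 0], [0, 0, 0, 0]]
  ],
  "claw": 0
}}

```text
t: 45.38
eef_pos: [0.6755, -0.0255, 0.2003]
ee_rot: [-3.141, -0.001, 0.147]
force: [0.1, -1.0, 0.3]
width: 0.0435
gripper_force: 0.0
```

Run:
```python
from h import *
s=telemetry.get_state(); print(s["eef_pos"],s["ee_rot"],s["width"]); move(.675,-.0258,.017,.1486)
C=cal("wrist"); im=eyes.grab_frame("wrist")
g=cv2.cvtColor(im,cv2.COLOR_RGB2HSV); p=(.675,-.0258,.1486)
P=proj(C,W(p,[(0,.153,.012),(0,-.153,.012),(.025,0,.042)])); print(P.round(1).tolist())
for q in P[:2]:
    x,y=q.astype(int); w=g[max(0,y-14):y+15,max(0,x-14):x+15]; m=(w[...,1]<90); print(m.sum(), (np.argwhere(m).mean(0)[::-1]+[max(0,x-14),max(0,y-14)]).round(1))
cv2.imwrite("pics/w10.png",im[:,:,::-1])
```

```text
[ 0.67549419 -0.02549146  0.20029071] [-3.14149104e+00 -1.21595695e-03  1.46832096e-01] 0.043466877151640444
pos [ 0.6755 -0.0255  0.2003] yaw 0.1468 tool shift mm [ -0.5   0.2 183.3] turn -0.0018
[[159.0, 212.4], [478.8, 211.8], [318.7, 190.7]]
61 [159.5 211.2]
64 [477.  210.9]
```

The holes appear within 1 to 2 px of where I predicted. Descending and gripping.

>>> {"op": "servo_tool", "data": {
  "series": [
    [[-0.3, 0, 25, 0], [0, 0, 30, 0], [0, 0, 30, 0], [0, 0, 30, 0], [0, 0, 25, 0], [0, 0, 18, 0], [0, 0, 12, 0], [0, 0, 7, 0], [0, 0, 4, 0], [0, 0, 1.5, 0]]
  ]
}}

```text
t: 46.27
eef_pos: [0.6757, -0.0254, 0.0172]
ee_rot: [3.142, -0.001, 0.149]
force: [-0.4, 0.6, 0.0]
width: 0.0439
gripper_force: 0.0
```

>>> {"op": "servo_tool", "data": {
  "series": [
    [[0, 0, 0, 0], [0, 0, 0, 0], [0, 0, 0, 0], [0, 0, 0, 0], [0, 0, 0, 0], [0, 0, 0, 0], [0, 0, 0, 0], [0, 0, 0, 0], [0, 0, 0, 0], [0, 0, 0, 0]]
  ],
  "claw": 1,
  "grip_force": 50
}}

```text
t: 47.1
eef_pos: [0.6755, -0.0253, 0.0175]
ee_rot: [3.142, -0.001, 0.149]
force: [-1.1, 0.7, 6.3]
width: 0.0154
gripper_force: 50.0
```

>>> {"op": "servo_tool", "data": {
  "series": [
    [[0, 0, -5, 0], [0, 0, -10, 0], [0, 0, -20, 0], [0, 0, -25, 0], [0, 0, -30, 0], [0, 0, -30, 0], [0, 0, -30, 0], [0, 0, -25, 0], [0, 0, 0, 0], [0, 0, 0, 0]]
  ]
}}

```text
t: 47.93
eef_pos: [0.6759, -0.0252, 0.1943]
ee_rot: [-3.141, -0.004, 0.149]
force: [0.2, -0.4, -3.6]
width: 0.0159
gripper_force: 50.0
```

```bash
cat > ch.py <<'E'
from h import *
def cov(dz=.017-.012):
    """hole pixels: predicted from TCP and seen, cover in hand (top face dz below TCP)"""
    s=telemetry.get_state(); p=s["eef_pos"]; C=cal("wrist"); im=eyes.grab_frame("wrist")
    P=proj(C,W((p[0],p[1],s["ee_rot"][2]),[(0,.153,p[2]-dz),(0,-.153,p[2]-dz)])); print("pred",P.round(1).tolist())
    g=cv2.cvtColor(im,cv2.COLOR_RGB2HSV)
    for q in P:
        x,y=q.astype(int); x0,y0=max(0,x-25),max(0,y-25); w=im[y0:y+26,x0:x+26].astype(int)
        hs=g[y0:y+26,x0:x+26]; m=((hs[...,1]<100)|(hs[...,2]<50)).astype("uint8")
        n,_,st,ce=cv2.connectedComponentsWithStats(m); print([(int(a[4]),(c+[x0,y0]).round(1).tolist()) for a,c in zip(st[1:],ce[1:]) if a[4]>15])
    cv2.imwrite("pics/cov%.0f.png"%(s["t"]*10),im[:,:,::-1])
E
python3 - <<'E'
from ch import *
s=telemetry.get_state(); print(s["width"],s["force"]); cov(); move(.5319,-.1713,.2,-.0527)
E
```

```text
0.015916394112982072 [ 0.16154344 -0.37332706 -3.60234045]
pred [[-0.7, 288.6], [637.2, 288.7]]
[(849, [9.5, 293.7])]
[(872, [629.3, 293.6])]
pos [ 0.6749 -0.0253  0.1924] yaw 0.1489 tool shift mm [-163.1  123.2   -7.6] turn 0.2016
```

>>> {"op": "servo_tool", "data": {
  "series": [
    [[-15, 11, 0, 0], [-20, 15, 0, 0], [-20, 15, 0, 0], [-20, 15, 0, 0], [-20, 15, 0, 0], [-20, 15, 0, 0], [-20, 15, 0, 0], [-18, 14, 0, 0], [-10, 8, 0, 0], [0, 0, 0, 0]]
  ]
}}

```text
t: 48.82
eef_pos: [0.5298, -0.1726, 0.1909]
ee_rot: [-3.141, 0.003, 0.147]
force: [-0.4, 0.9, -1.4]
width: 0.0155
gripper_force: 50.0
```

>>> {"op": "servo_tool", "data": {
  "series": [
    [[0, 0, 0, 0.04], [0, 0, 0, 0.04], [0, 0, 0, 0.04], [0, 0, 0, 0.04], [0, 0, 0, 0.04], [0, 0, 0, 0.002], [0, 0, 0, 0], [0, 0, 0, 0], [0, 0, 0, 0], [0, 0, 0, 0]]
  ]
}}

```text
t: 49.65
eef_pos: [0.5324, -0.1712, 0.1918]
ee_rot: [-3.142, 0.0, -0.052]
force: [0.1, -0.9, -1.7]
width: 0.0158
gripper_force: 50.0
```

Run:
```python
from h import *
s=telemetry.get_state(); print(s["width"],s["force"],s["ee_rot"]); move(.5319,-.1713,.147,-.0527)
for c in("scene","side"): cv2.imwrite(f"pics/{c}1.png",eyes.grab_frame(c)[:,:,::-1])
a=cv2.imread("pics/scene1.png")[190:370,280:430]; b=cv2.imread("pics/side1.png")[180:360,280:430]
cv2.imwrite("pics/both1.png",cv2.resize(np.hstack([a,b]),(800,480),interpolation=2))
```

```text
0.015794515640921356 [ 0.06260333 -0.92925821 -1.67585473] [-3.14157115e+00  2.25716307e-04 -5.21264450e-02]
pos [ 0.5324 -0.1712  0.1918] yaw -0.0521 tool shift mm [-0.5  0.2 44.8] turn 0.0006
```

>>> {"op": "servo_tool", "data": {
  "series": [
    [[-0.4, 0.1, 6, 0], [0, 0, 8, 0], [0, 0, 8, 0], [0, 0, 8, 0], [0, 0, 6, 0], [0, 0, 4, 0], [0, 0, 2, 0], [0, 0, 1, 0], [0, 0, 0, 0], [0, 0, 0, 0]]
  ]
}}

```text
t: 50.58
eef_pos: [0.5322, -0.1714, 0.1492]
ee_rot: [3.142, -0.0, -0.053]
force: [-0.6, 0.1, -1.9]
width: 0.0155
gripper_force: 50.0
```

>>> {"op": "servo_tool", "data": {
  "series": [
    [[0, 0, 1.5, 0], [0, 0, 1.5, 0], [0, 0, 1.5, 0], [0, 0, 1.5, 0], [0, 0, 1.5, 0], [0, 0, 1.5, 0], [0, 0, 0, 0], [0, 0, 0, 0], [0, 0, 0, 0], [0, 0, 0, 0]]
  ]
}}

```text
t: 51.42
eef_pos: [0.532, -0.1713, 0.1401]
ee_rot: [3.142, -0.0, -0.053]
force: [-0.4, -0.3, -1.3]
width: 0.0158
gripper_force: 50.0
```

>>> {"op": "servo_tool", "data": {
  "series": [
    [[0, 0, 1.5, 0], [0, 0, 1.5, 0], [0, 0, 1.5, 0], [0, 0, 1.5, 0], [0, 0, 1.5, 0], [0, 0, 1, 0], [0, 0, 1, 0], [0, 0, 0, 0], [0, 0, 0, 0], [0, 0, 0, 0]]
  ]
}}

```text
t: 52.25
eef_pos: [0.532, -0.1713, 0.1305]
ee_rot: [3.142, -0.0, -0.053]
force: [-0.4, 0.4, -1.0]
width: 0.0158
gripper_force: 50.0
```

>>> {"op": "servo_tool", "data": {
  "series": [
    [[0, 0, 0.7, 0], [0, 0, 0.7, 0], [0, 0, 0.7, 0], [0, 0, 0, 0], [0, 0, 0, 0], [0, 0, 0, 0], [0, 0, 0, 0], [0, 0, 0, 0], [0, 0, 0, 0], [0, 0, 0, 0]]
  ]
}}

```text
t: 53.08
eef_pos: [0.5321, -0.1714, 0.1295]
ee_rot: [3.141, -0.001, -0.052]
force: [-3.9, 2.4, 8.0]
width: 0.0156
gripper_force: 50.0
```

Contact came at the shoulder height I expected. I'll release and check.

>>> {"op": "servo_tool", "data": {
  "series": [
    [[0, 0, 0, 0], [0, 0, 0, 0], [0, 0, 0, 0], [0, 0, 0, 0], [0, 0, 0, 0], [0, 0, 0, 0], [0, 0, -15, 0], [0, 0, -25, 0], [0, 0, -35, 0], [0, 0, -35, 0]]
  ],
  "claw": 0
}}

```text
t: 53.92
eef_pos: [0.5312, -0.1714, 0.239]
ee_rot: [3.141, 0.002, -0.053]
force: [0.1, -0.2, 0.1]
width: 0.044
gripper_force: 0.0
```

>>> {"op": "servo_tool", "data": {
  "series": [
    [[0, 0, -30, 0], [0, 0, -30, 0], [0, 0, -30, 0], [-30, 0, 0, 0], [-30, 0, 0, 0], [-20, 0, 0, 0], [0, 0, 0, 0], [0, 0, 0, 0], [0, 0, 0, 0], [0, 0, 0, 0]]
  ]
}}

```text
t: 54.75
eef_pos: [0.4526, -0.1671, 0.3281]
ee_rot: [3.142, 0.0, -0.053]
force: [-0.0, 0.4, -0.1]
width: 0.0438
gripper_force: 0.0
```

Run:
```python
from h import *
s=telemetry.get_state(); print(s["t"],s["eef_pos"],s["force"])
I={c:eyes.grab_frame(c)[:,:,::-1] for c in("wrist","side","scene")}
C=cal("wrist"); w=I["wrist"].copy()
p=(.5319,-.1713,-.0527)
print(proj(C,W(p,[(0,.153,.127),(0,-.153,.127)])).round(1).tolist())
for z in(.124,): cv2.polylines(w,[proj(C,W(p,[(.03,.167,z),(-.03,.167,z),(-.03,-.167,z),(.03,-.167,z)])).astype(int)],True,(0,255,0),1)
cv2.imwrite("pics/fin.png",np.vstack([cv2.resize(w[0:290],(640,290)),np.hstack([cv2.resize(I[c][y:y+155,x:x+160],(320,310),interpolation=2) for c,x,y in(("side",270,200),("scene",280,215))])]))
```

```text
54.75 [ 0.45261959 -0.16707363  0.32812151] [-0.04227952  0.37884165 -0.11793158]
[[153.7, 124.7], [482.6, 124.5]]
```

View pics/fin.png

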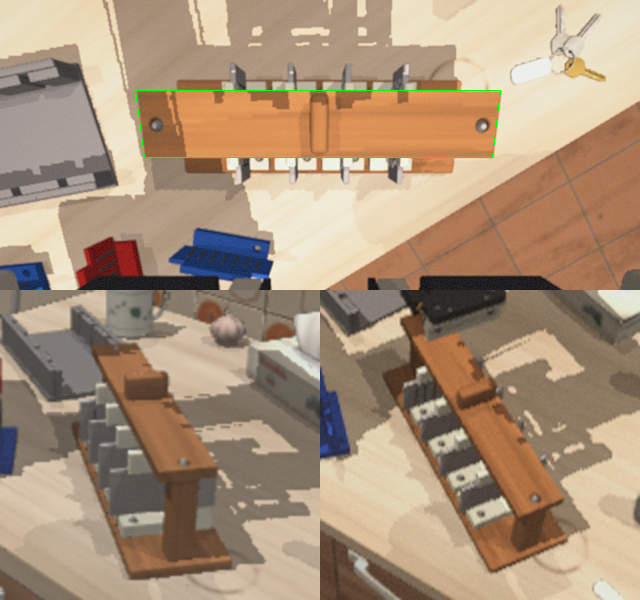

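The cover lies level on both posts, with dowels in both holes at (155,126) and (482,126). Its outline matches the seated height and all four inserts are underneath, so I'm handing in.

```bash
python3 -c "
from station import ticket; print(ticket.job_done())"
```

```text
the job is handed in; nothing more can be done
None
```

All four inserts are on the stand's pins, the cover is fully down on both posts with its handle up, and the job was handed in at about 55 s of robot time; no verdict came back.

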